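Stow the steel cups in the screw-locked carrier

TASK

Stow every small steel cup that stands on the desk in the carrier: undo the black locking knob (nobody remembers whether its thread is right- or left-handed, so find out which way it gives), slide the cover fully open, stand the cups upright in the tray, slide the cover fully home again and screw the knob down tight. Leave the other things on the desk where they are.

Things in the scene. Friction and masses are not known exactly. Their poses are not given: they have to be found in the camera images.
- carrier: grey cup carrier, fixed. Origin on the desk top under the middle of its length; x = the cover's opening direction (roughly away from the robot), y along its length (roughly to the left), z up. Rails 44 mm high at y = -80 to -94 and +80 to +94 mm, x = -75 to +103 mm, carry the cover. The screw bracket, 66 mm high, stands beyond the +y rail: y = 95 to 148 mm, x = -58 to -2 mm.
- tray_floor (a point): middle of the tray's floor, 6 mm above the desk. The tray is an open pocket, 66 mm inside along the carrier's x and 160 mm along y: room for three cups in a row along y, say 48 mm apart. Its long rims are 6 mm thick and 12 mm high above the floor; at its short ends stand the 44 mm rails.
- cover (a joint): slide of the aluminium cover plate (m): 0 = home over the tray (plate top 48.5 mm above the desk), 0.09 = fully open along the carrier's +x, tray free from above. About 1.2 N of friction; stays where left. With the screw down, the screw's tip stands in a hole of the cover, which then gives only 2 to 4 mm; it comes free after some 6 to 7 rad of unscrewing. Have it home before screwing down.
- cover_handle (a point): on the axis of the cover's upright black handle peg, 19.5 mm above the plate; the peg is round, 13 mm in diameter, its top 82.5 mm above the desk. Moves with the cover.
- screw (a joint): angle of the locking knob (rad), growing anticlockwise seen from above; 0 = tight, as at the start. The hand of the thread is drawn at each start, stays so, and cannot be seen: one way the knob is blocked (it gives under 0.1 rad), the other way it turns with about 0.1 N m of friction up to an end stop at +9 or -9 rad. Turned back to 0 it stops hard and is tight.
- screw_knob (a point): centre of the black knurled knob: round, 36 mm in diameter, 24 mm tall, vertical axis, free all round. 86 mm above the desk at the start (20 mm above the bracket); unscrewing raises it by 1.1 mm per rad, 10 mm in all; a spring holds it down (do not pull it up).
- cup_1: small polished steel cup, round, open at the top, 38 mm outer diameter at the rim and 36 mm at the foot, 30 mm tall, about 60 g; origin at the centre of its underside, z up out of its mouth. It stands on the desk in front of the carrier at the start. May be absent.
- cup_2: small polished steel cup, round, open at the top, 38 mm outer diameter at the rim and 36 mm at the foot, 30 mm tall, about 60 g; origin at the centre of its underside, z up out of its mouth. It stands on the desk in front of the carrier at the start. May be absent.
- cup_3: small polished steel cup, round, open at the top, 38 mm outer diameter at the rim and 36 mm at the foot, 30 mm tall, about 60 g; origin at the centre of its underside, z up out of its mouth. It stands on the desk in front of the carrier at the start. May be absent.
- eraser: eraser 20 x 42 x 13 mm, stands on the desk and is no part of the job; origin at the centre of its underside
- spoon: steel spoon 31 x 150 x 8 mm, stands on the desk and is no part of the job; origin at the centre of its underside
- weigh_boat: white square weighing boat 65 x 65 x 14 mm, stands on the desk and is no part of the job; origin at the centre of its underside
There are look-alikes about, which are no part of the job. Leave any turquoise look-alike of the cup_2 alone.

How it is judged:
On the way, in this order (a step that is already met when the one before it is completed fails the run):
1. the knob is unscrewed by more than 5.0 rad ((value of joint screw above 5 rad or value of joint screw below -5 rad)), for 0.1 s.
2. the cover is open by more than 80 mm (value of joint cover above 0.08 m), for 0.2 s.
3. every cup stands upright on the floor of the tray, let go, with the cover still open (x of cup_1 in the frame of carrier between -0.06 and -0.004 m and y of cup_1 in the frame of carrier between -0.074 and 0.074 m and z of each of cup_1, cup_2, cup_3 in the frame of carrier below 0.01 m and angle between each of cup_1, cup_2, cup_3's own z axis and vertical below 0.12 rad and linear speed of each of cup_1, cup_2, cup_3 below 0.03 m/s and contact force between the fingers and cup_1 below 0.1 N and x of cup_2 in the frame of carrier between -0.06 and -0.004 m and y of cup_2 in the frame of carrier between -0.074 and 0.074 m and contact force between the fingers and cup_2 below 0.1 N and x of cup_3 in the frame of carrier between -0.06 and -0.004 m and y of cup_3 in the frame of carrier between -0.074 and 0.074 m and contact force between the fingers and cup_3 below 0.1 N and value of joint cover above 0.05 m), for 0.2 s.
4. the cover is home within 4 mm (value of joint cover below 0.004 m), for 0.2 s.
At the end, for the whole second after the job is handed in: Every cup present stands upright (within 0.12 rad) and still on the floor of the carrier's tray, the cover is home within 4 mm, and the knob is screwed down to within 0.4 rad of its tight stop (x of cup_1 in the frame of carrier between -0.06 and -0.004 m and y of cup_1 in the frame of carrier between -0.074 and 0.074 m and z of each of cup_1, cup_2, cup_3 in the frame of carrier below 0.01 m and angle between each of cup_1, cup_2, cup_3's own z axis and vertical below 0.12 rad and linear speed of each of cup_1, cup_2, cup_3 below 0.03 m/s and contact force between the fingers and cup_1 below 0.1 N and x of cup_2 in the frame of carrier between -0.06 and -0.004 m and y of cup_2 in the frame of carrier between -0.074 and 0.074 m and contact force between the fingers and cup_2 below 0.1 N and x of cup_3 in the frame of carrier between -0.06 and -0.004 m and y of cup_3 in the frame of carrier between -0.074 and 0.074 m and contact force between the fingers and cup_3 below 0.1 N and value of joint cover below 0.004 m and value of joint screw between -0.4 and 0.4 rad); the robot touches nothing.
It fails at once if the eraser is moved by more than 25 mm (distance of eraser from where it was at the start of the episode above 0.025 m).
It fails at once if the weigh boat is moved by more than 25 mm (distance of weigh_boat from where it was at the start of the episode above 0.025 m).
It fails at once if the spoon is moved by more than 25 mm (distance of spoon from where it was at the start of the episode above 0.025 m).
Of cup_1, cup_2, cup_3 only 1 to 3 are there at a start; the rules pass over those that are not, and their reading is None.
At some moment in a run one of cup_1, cup_2, cup_3 may be knocked a few centimetres aside while the robot is not near it.
Once in a run the grip may slacken for a moment while it holds something.
It also fails if it takes over 210 s, if anything falls off the work surface, if the arm or the gripper's body presses on something with over 40 N, if the wrist force passes 120 N, or if a joint passes its speed limit or range.

ROBOT

A 7-joint arm with a two-finger parallel gripper is mounted at the origin on a cart in front of the work surface, level with it; the furniture and walls round the work are solid. World frame = base frame: x ahead of the robot, y to its left, z up, the work surface at z = 0. Lengths are in m, angles in rad, forces in N, time in s.
With the tool pointing down it reaches from about 0.4 to 0.85 m from the base axis. Payload 10.4 kg.
Tool frame: the origin (TCP) lies midway between the tips of the shut fingers; the grasp point (between the pads) lies 19 mm behind it (manip.pinch_z is the distance from the TCP to the grasp point, in m); y points along the fingers, x is the direction in which the jaws open and shut, and the axes are right-handed (so a half turn about y gives the same grasp; the last joint's range is limited). The gripper opens to 85 mm and grips with 20 to 120 N. Pads are 22 mm wide; open, the fingers measure 114 mm over their backs; the gripper's body (76 mm by 85 mm) begins 54 mm behind the grasp point. The pads swing forward as they close: fully open they stand 13 mm farther back than shut.
Start: joints at [-1.33, 0.332, -0.065, 1.46, 0.022, 1.35, -0.088], TCP at [0.163, 0.603, 0.231] pointing down, gripper open.
Joint ranges: [-2.6, 2.6], [-0.5, 2.12], [-1.47, 1.34], [0.16, 2.42], [-1.27, 4.41], [0.06, 2.06], [-2.6, 2.6]. Speed limits (rad/s): [2.22, 2.22, 2.79, 2.79, 3.14, 3.14, 3.14].

INTERFACE

Orientations are given as a unit quaternion [x, y, z, w].
In Python, from workcell import manip gives the robot as it stands.
- The arm moves only by the shell command python3 -m pendant 'ROWS' [OPENING] [FORCE]. ROWS is a JSON object of lists of equal length, an entry for each row: "offset": the shift along the tool's x, y, z scaled (see below), a list of three; "turn": the turn, a rotation vector about the tool's x, y, z scaled (see below), a list of three. A call has 1 to 12 rows; each row is the pose to reach, as a shift and turn from the pose measured when the call began, along the tool's axes at that moment; what a row does not reach only later rows make up. The controller multiplies each number of a shift by 200 mm and each number of a turn by 45 degrees. A row lasts 1/8 s, in which the tool goes at most 62.5 mm and 10.7 degrees, less where a joint would pass 70% of its speed; a pose out of reach is approached as far as the arm can. A call with a number of a shift or a turn outside -1 to 1 is refused whole. A call with a gripper value outside its range is refused whole. OPENING is the opening in per cent of the stroke, from 0 (shut) to 100 (fully open), set as the call begins (- or left out, the last holds). The fingers move at their own pace and stop on an object; FORCE is the grip in N (left out, the last holds). Time passes only in rows, so rows that repeat a pose let the fingers close. It gives the time, the measured TCP pose, the force and the opening at its end, in the units of the state.
- manip.get_obs(): the state, without advancing time (a new reading comes with each control period).
- manip.camera(name): name is "side" or "top"; returns (picture, depth): 384x512x3 uint8, red, green, blue; 384x512 float32, m along the optical axis (not along the pixel's ray), 0 where there is no reading.
- manip.camera_model(name): a dict with "intrinsics" (3x3 intrinsics, pixels), "R" (3x3) and "t" (3): a world point X has camera coordinates R X + t. Camera axes: x right, y down, z forward; pixel columns grow to the right and rows downward; lengths in m; the calibration is good to about 2 mm. A picture is of the moment at which its call begins. camera_model takes no time and is no camera call.
- manip.hand_in(): hands the job in, once; it reports no verdict.
The state is a dict: "clock": time; "joint_pos": joint angles; "joint_velocities": joint speeds; "tau": joint torques, N m; "position": TCP position; "ee_rot": TCP orientation; "ft_force": force on the tool from outside, world axes, zero at the start; "torque": the same for the moment, N m; "grip_width": opening from 0.0 (shut) to 1.0 (fully open).
Only numpy, scipy, OpenCV 4.12 (cv2) and the standard library are available. Lean on these libraries where they do the work, as an engineer would, in place of code of your own. Each camera call takes 0.05 s, during which the arm holds its last target. There are 200 camera calls.

## Working session

There is one attempt and no reset: what is moved stays moved. The work goes in short steps, Python scripts to look and compute and a shell command to move; the robot and the scene stay as the last step left them, time stands still between calls to the robot, and variables do not carry over. Pictures are saved under pics/ and viewed, about 12 in all and at most 16, crops included, and the job is handed in when it is done.

```bash
ls; mkdir -p pics
cat > h.py <<'E'
import numpy as np, cv2
from workcell import manip
from scipy.spatial.transform import Rotation as Rn
def snap(n,f,crop=None,sc=1):
    p,d=manip.camera(n); np.savez(f'/tmp/{n}.npz',p=p,d=d)
    im=p[:,:,::-1]
    if crop: r0,r1,c0,c1=crop; im=im[r0:r1,c0:c1]
    im=cv2.resize(im,None,fx=sc,fy=sc,interpolation=cv2.INTER_CUBIC)
    cv2.imwrite(f'pics/{f}.png',im); return p,d
def ray(n,u,v):
    m=manip.camera_model(n);K,R,t=[np.array(m[k]) for k in('intrinsics','R','t')]
    return -R.T@t, R.T@np.linalg.solve(K,[u,v,1])
def atz(n,u,v,z):
    c,r=ray(n,u,v); return c+r*(z-c[2])/r[2]
def dep(n,u,v,d=None):
    d=np.load(f'/tmp/{n}.npz')['d'] if d is None else d
    c,r=ray(n,u,v); return c+r*d[int(round(v)),int(round(u))]
def cloud(n):
    d=np.load(f'/tmp/{n}.npz')['d'];m=manip.camera_model(n);K,R,t=[np.array(m[k]) for k in('intrinsics','R','t')]
    v,u=np.mgrid[:384,:512]; q=np.stack([u,v,np.ones_like(u)],-1)@np.linalg.inv(K).T*d[...,None]
    P=(q-t)@R; P[d==0]=np.nan; return P
def to(target,yaw=None):
    "print shift (units) to world target with the present tool axes, and turn for jaw axis yaw"
    o=manip.get_obs();R=Rn.from_quat(o['ee_rot'])
    s=R.inv().apply(np.array(target)-o['position'])/0.2
    print('offset',s.round(3))
    if yaw is not None:
        x=np.array([np.cos(yaw),np.sin(yaw),0]);
        best=None
        for sg in(1,-1):
            X=sg*x;Z=np.array([0,0,-1.]);T=Rn.from_matrix(np.c_[X,np.cross(Z,X),Z])
            w=(R.inv()*T).as_rotvec()
            if best is None or np.linalg.norm(w)<np.linalg.norm(best): best=w
        print('turn',(best/np.radians(45)).round(3),'deg',np.degrees(best).round(1))
E
python3 - <<'E'
from h import *
snap('top','a');snap('side','b')
o=manip.get_obs();print(o, manip.pinch_z)
R=Rn.from_quat(o['ee_rot']).as_matrix();print(R.round(3))
for n in('top','side'):print(n,ray(n,256,192))
E
```

```text
pics
{'clock': 0.1, 'joint_pos': array([-1.32956863,  0.3327776 , -0.0646934 ,  1.46083191,  0.02160787,
        1.34988394, -0.08851685]), 'joint_velocities': array([-0.00239108, -0.00189732,  0.00207899, -0.0009744 , -0.00012667,
       -0.00272779, -0.00241163]), 'tau': array([ 1.13477709e-03, -6.26738477e+01,  4.91474639e-02, -3.92430854e+01,
        1.63712853e-02,  6.92016169e-03, -4.33019977e-05]), 'position': array([0.16291127, 0.60306484, 0.23062701]), 'ee_rot': array([ 0.56169875,  0.42956514, -0.43021357, -0.56114578]), 'ft_force': array([-0.18211744, -1.06488018,  0.68856629]), 'torque': array([ 0.0138109 , -0.07711279, -0.02301135]), 'grip_width': 0.9997820583434237} 0.0187
[[ 0.261 -0.    -0.965]
 [ 0.965 -0.001  0.261]
 [-0.001 -1.    -0.   ]]
top (array([0.39035872, 0.47946445, 0.94078892]), array([ 0.12642505, -0.03134681, -0.99157546]))
side (array([0.03874072, 1.31171236, 0.51570723]), array([ 0.4475102 , -0.79264808, -0.41412862]))
```

View pics/a.png

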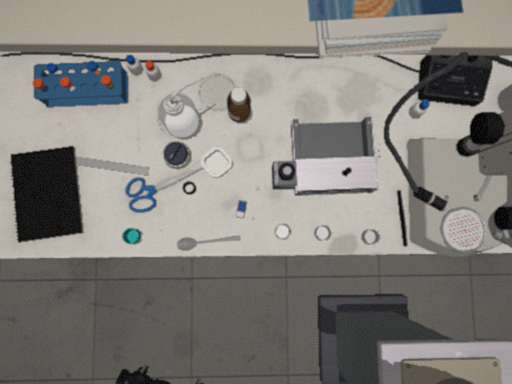

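View pics/b.png

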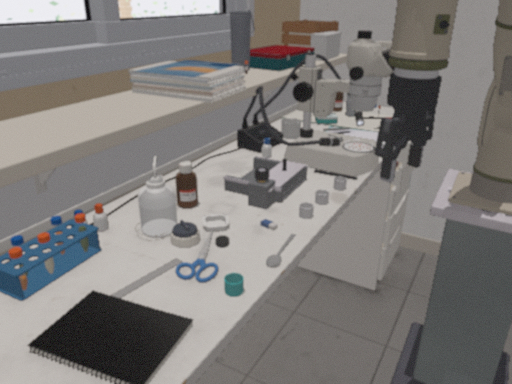

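The top view shows the carrier at (333,157), with the knob at (286,172) and the peg at (347,172). Three steel cups stand at (283,231), (322,233) and (371,237). The turquoise look-alike is at (132,236), the eraser at (241,208), the spoon at (208,241) and the boat at (216,162). The tool's approach axis is tool y, so I'll fix the helper for that.

```bash
sed -i 's/Z=np.array(\[0,0,-1.\]);T=Rn.from_matrix(np.c_\[X,np.cross(Z,X),Z\])/Y=np.array([0,0,-1.]);T=Rn.from_matrix(np.c_[X,Y,np.cross(X,Y)])/' h.py
python3 - <<'E'
from h import *
for nm,u,v,z in [('knob',286,171,.098),('peg',347,172,.0825),('c1',283,231,.03),('c2',322,233,.03),('c3',371,237,.03),('eraser',241,208,.013),('spoonL',186,243,.005),('spoonR',240,238,.005),('pen',403,218,.01),('railtipR',371,120,.044),('railtipL',295,122,.044),('railbotR',375,191,.044),('railbotL',297,193,.0485)]:
    print(nm,atz('top',u,v,z).round(4),dep('top',u,v).round(4))
p,d=np.load('/tmp/top.npz')['p'],0
cv2.imwrite('pics/c.png',cv2.resize(p[105:255,255:395,::-1],None,fx=4.5,fy=4,interpolation=cv2.INTER_CUBIC) if 0 else cv2.resize(p[105:250,255:395,::-1],None,fx=4,fy=4,interpolation=cv2.INTER_CUBIC))
E
```

```text
knob [0.5438 0.3867 0.098 ] [0.5441 0.3864 0.096 ]
peg [0.5438 0.2479 0.0825] [0.5442 0.2472 0.08  ]
c1 [0.4147 0.3888 0.03  ] [4.155e-01 3.858e-01 1.000e-04]
c2 [0.4093 0.2977 0.03  ] [4.099e-01 2.918e-01 4.000e-04]
c3 [0.3989 0.1827 0.03  ] [3.991e-01 1.731e-01 3.000e-04]
eraser [0.4706 0.4862 0.013 ] [0.4706 0.4862 0.0125]
spoonL [0.3893 0.6164 0.005 ] [3.893e-01 6.171e-01 1.000e-04]
spoonR [0.3998 0.489  0.005 ] [0.3998 0.489  0.0033]
pen [0.4438 0.0964 0.01  ] [0.4439 0.0961 0.0094]
railtipR [0.676  0.1753 0.044 ] [0.6752 0.1762 0.0467]
railtipL [0.6711 0.3572 0.044 ] [0.6713 0.3571 0.0432]
railbotR [0.5054 0.1732 0.044 ] [0.5109 0.1587 0.0014]
railbotL [0.5012 0.3567 0.0485] [0.5019 0.356  0.0434]
```

View pics/c.png

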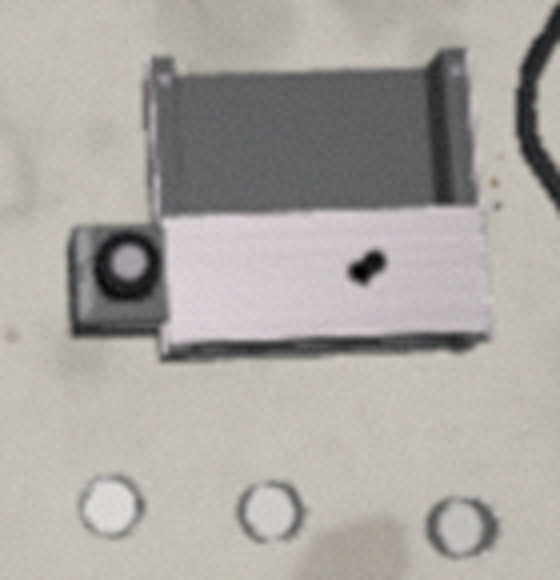

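The crop shows the knob at about (127,262), the peg top at (372,262) and the cups at (111,506), (271,511) and (461,527). I'll fit the knob, plate and cups from the depth data.

```bash
cat >> h.py <<'E'
def fits():
    P=cloud('top');x,y,z=P[...,0],P[...,1],P[...,2]
    def sel(x0,x1,y0,y1,z0,z1): 
        with np.errstate(invalid='ignore'): return P[(x>x0)&(x<x1)&(y>y0)&(y<y1)&(z>z0)&(z<z1)]
    return sel
E
python3 - <<'E'
from h import *
s=fits()
k=s(.49,.6,.34,.44,.085,.12);print('knob',len(k),k.mean(0).round(4),cv2.minEnclosingCircle(k[:,:2].astype(np.float32)),np.percentile(k[:,2],[50,90]))
p=s(.48,.62,.14,.37,.046,.053);r=cv2.minAreaRect((p[:,:2]*1000).astype(np.float32));print('plate',len(p),r,np.median(p[:,2]),cv2.boxPoints(r).round(1).tolist())
g=s(.5,.6,.2,.3,.06,.09);print('peg',len(g),g.round(4).tolist()[:12])
for c in((.415,.389),(.409,.298),(.399,.183)):
    q=s(c[0]-.03,c[0]+.03,c[1]-.03,c[1]+.03,.022,.04);print('cup',len(q),q.mean(0).round(4),[np.round(a,4) for a in cv2.minEnclosingCircle(q[:,:2].astype(np.float32))],np.percentile(q[:,2],[10,90]).round(4))
E
```

```text
knob 225 [0.5443 0.3848 0.0967] ((0.5450275540351868, 0.3842279314994812), 0.018708741292357445) [0.09709731 0.09894232]
plate 2297 ((560.0429077148438, 268.53228759765625), (103.77825164794922, 200.36741638183594), 1.3154194355010986) 0.04833348802680363 [[505.8999938964844, 367.5], [510.5, 167.1999969482422], [614.2000122070312, 169.60000610351562], [609.5999755859375, 369.8999938964844]]
peg 42 [[0.5531, 0.2472, 0.0811], [0.5528, 0.2454, 0.0828], [0.5524, 0.2437, 0.0851], [0.5528, 0.2408, 0.0825], [0.5507, 0.2498, 0.082], [0.5508, 0.2473, 0.0813], [0.5505, 0.2454, 0.0828], [0.5506, 0.2431, 0.0826], [0.5511, 0.2401, 0.0798], [0.5512, 0.2377, 0.0793], [0.5505, 0.2492, 0.071], [0.5482, 0.2501, 0.083]]
cup 52 [0.4137 0.3873 0.029 ] [array([0.4144, 0.3882]), np.float64(0.0187)] [0.0261 0.0316]
cup 59 [0.4101 0.2926 0.0286] [array([0.4103, 0.293 ]), np.float64(0.0189)] [0.025  0.0314]
cup 65 [0.3993 0.1782 0.0285] [array([0.4003, 0.1792]), np.float64(0.0189)] [0.0244 0.0318]
```

```bash
python3 -m pendant '{"offset":[[-0.15,0,-0.7],[-0.15,0,-0.7],[-0.26,0,-1],[-0.26,0,-1]],"turn":[[0,0,0],[0,0,0],[0,0,0],[0,0,0]]}' 100 40
python3 -m pendant '{"offset":[[-0.26,0.2,-0.6],[-0.26,0.2,-1],[-0.26,0.2,-1],[-0.26,0.2,-1],[-0.26,0.2,-1]],"turn":[[0,0,0],[0,0,0],[0,0,0],[0,0,0],[0,0,0]]}'
python3 -c "
from h import *
print(manip.get_obs()['joint_pos'].round(3)); to([.545,.3845,.13],np.pi/2)"
```

```text
clock: 0.6
position: [0.3467, 0.4973, 0.2304]
ee_rot: [0.564, 0.428, -0.428, -0.562]
ft_force: [-1.0, 0.6, 0.1]
grip_width: 1.001
clock: 1.23
position: [0.5272, 0.3917, 0.1897]
ee_rot: [0.565, 0.426, -0.428, -0.562]
ft_force: [-0.3, 1.2, 0.2]
grip_width: 1.003
[-0.818  0.425  0.146  1.43  -0.058  1.293  0.628]
offset [-0.009  0.299 -0.095]
turn [ 0.001 -0.349 -0.006] deg [  0.1 -15.7  -0.3]
```

```bash
python3 -m pendant '{"offset":[[-0.009,0.3,-0.095],[-0.009,0.3,-0.095],[-0.009,0.45,-0.095],[-0.009,0.578,-0.095],[-0.009,0.578,-0.095],[-0.009,0.578,-0.095]],"turn":[[0,0,0],[0,0,0],[0,0,0],[0,0,0],[0,0,0],[0,0,0]]}'
python3 -m pendant '{"offset":[[0,0,0],[0,0,0],[0,0,0],[0,0,0],[0,0,0],[0,0,0]],"turn":[[0,0,0],[0,0,0],[0,0,0],[0,0,0],[0,0,0],[0,0,0]]}' 20 40
python3 -c "
from h import *
snap('side','d',(120,250,200,360),5)
o=manip.get_obs();print(o['joint_pos'].round(3),o['torque'].round(3)); to([.545,.3845,.074])"
```

```text
clock: 1.98
position: [0.5452, 0.3858, 0.0765]
ee_rot: [0.565, 0.427, -0.427, -0.562]
ft_force: [1.3, -0.5, -0.3]
grip_width: 1.005
clock: 2.72
position: [0.545, 0.3844, 0.0776]
ee_rot: [0.565, 0.426, -0.428, -0.562]
ft_force: [-6.0, -6.3, 10.3]
grip_width: 0.406
[-0.788  0.539  0.14   1.512 -0.076  1.098  0.665] [-1.652  1.347 -0.038]
offset [0.001 0.018 0.   ]
```

View pics/d.png

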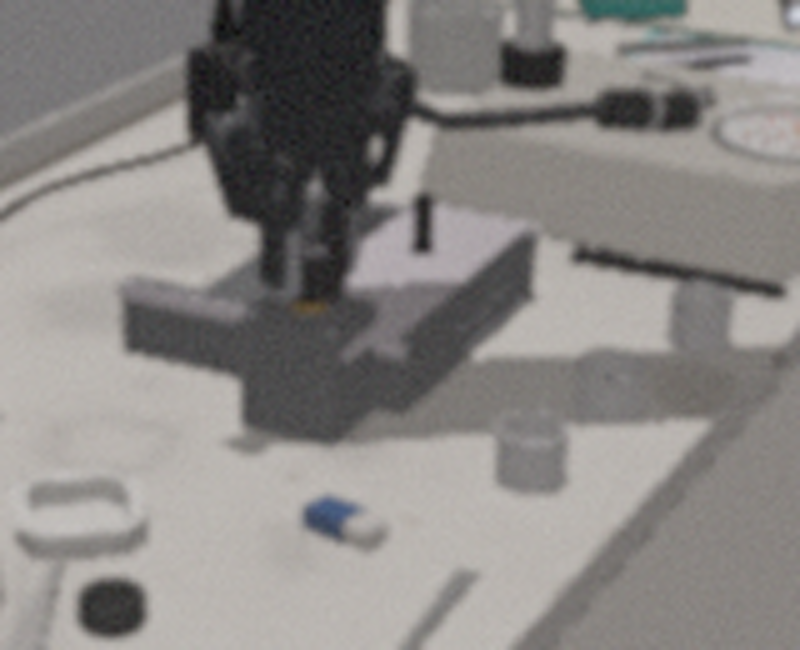

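Fingers are on the knob (opening 0.41, about 35 mm). Next I'll test which way it turns.

```bash
python3 -m pendant '{"offset":[[0,-0.01,0],[0,-0.01,0],[0,-0.01,0],[0,-0.01,0]],"turn":[[0,0.15,0],[0,0.3,0],[0,0.3,0],[0,0.3,0]]}'
python3 -c "
from h import *
o=manip.get_obs();print(o['joint_pos'].round(3),o['torque'].round(3),np.degrees(Rn.from_quat(o['ee_rot']).as_rotvec()));to([.545,.3845,.074],np.pi/2)"
python3 -m pendant '{"offset":[[0,0,0],[0,0,0],[0,0,0],[0,0,0],[0,0,0]],"turn":[[0,-0.15,0],[0,-0.3,0],[0,-0.45,0],[0,-0.6,0],[0,-0.6,0]]}'
python3 -c "
from h import *
o=manip.get_obs();print(o['joint_pos'].round(3),o['torque'].round(3));to([.545,.3845,.074],np.pi/2)"
```

```text
clock: 3.28
position: [0.545, 0.3841, 0.0783]
ee_rot: [0.612, 0.357, -0.359, -0.608]
ft_force: [5.9, 2.2, -11.2]
grip_width: 0.405
[-0.821  0.541  0.186  1.514 -0.102  1.1    0.447] [ 0.596 -1.018 -0.017] [-80.95625107 -47.28578917  47.50235872]
offset [0.002 0.022 0.001]
turn [ 0.002 -0.648 -0.007] deg [  0.1 -29.2  -0.3]
clock: 3.9
position: [0.5451, 0.384, 0.078]
ee_rot: [0.511, 0.489, -0.491, -0.508]
ft_force: [3.5, 1.2, -5.8]
grip_width: 0.401
[-0.753  0.538  0.094  1.509 -0.05   1.1    0.882] [ 0.554 -0.616 -0.567]
offset [0.003 0.02  0.001]
turn [ 0.    -0.05  -0.006] deg [ 0.  -2.2 -0.3]
```

Anticlockwise met −0.57 N m (blocked, slipping) and clockwise almost nothing, so it seems to give clockwise. I'll turn it further clockwise and check.

```bash
python3 -m pendant '{"offset":[[0,0,0],[0,0,0],[0,-0.002,0],[0,-0.004,0],[0,-0.004,0]],"turn":[[0,0.23,0],[0,0.46,0],[0,0.69,0],[0,0.92,0],[0,1,0]]}'
python3 -c "
from h import *
o=manip.get_obs();print(o['joint_pos'].round(3),o['torque'].round(3),o['tau'][6])"
python3 -m pendant '{"offset":[[0,0,0],[0,0,0],[0,-0.002,0],[0,-0.004,0],[0,-0.004,0]],"turn":[[0,0.23,0],[0,0.46,0],[0,0.69,0],[0,0.92,0],[0,1,0]]}'
python3 -c "
from h import *
o=manip.get_obs();print(o['joint_pos'].round(3),o['torque'].round(3),o['tau'][6])
p,d=snap('side','e',(120,250,200,360),5)"
```

```text
clock: 4.53
position: [0.5458, 0.3836, 0.0786]
ee_rot: [0.661, 0.255, -0.256, -0.657]
ft_force: [6.1, 1.2, -6.8]
grip_width: 0.402
[-0.866  0.545  0.25   1.516 -0.138  1.1    0.151] [ 0.117 -0.918  0.176] -0.18211412709206343
clock: 5.15
position: [0.5456, 0.3835, 0.0795]
ee_rot: [0.709, -0.018, 0.019, -0.705]
ft_force: [1.9, 0.6, -1.5]
grip_width: 0.401
[-0.98   0.563  0.408  1.522 -0.233  1.108 -0.575] [0.096 0.344 0.271] -0.21551795303821564
```

```bash
python3 -m pendant '{"offset":[[0,0,0],[0,0,0],[0,-0.002,0],[0,-0.004,0],[0,-0.004,0]],"turn":[[0,0.23,0],[0,0.46,0],[0,0.69,0],[0,0.92,0],[0,1,0]]}'
python3 -m pendant '{"offset":[[0,0,0],[0,0,0],[0,-0.002,0],[0,-0.004,0],[0,-0.004,0]],"turn":[[0,0.23,0],[0,0.46,0],[0,0.69,0],[0,0.92,0],[0,1,0]]}'
python3 -c "
from h import *
o=manip.get_obs();print(o['joint_pos'].round(3),o['torque'].round(3),o['tau'][6]);to([.545,.3845,.082])"
```

```text
clock: 5.82
position: [0.5454, 0.3842, 0.0804]
ee_rot: [0.647, -0.288, 0.29, -0.644]
ft_force: [3.0, 1.7, -3.3]
grip_width: 0.405
clock: 6.45
position: [0.5458, 0.3843, 0.0811]
ee_rot: [0.485, -0.513, 0.517, -0.484]
ft_force: [5.7, 0.7, -5.2]
grip_width: 0.403
[-1.202  0.643  0.739  1.534 -0.452  1.145 -2.006] [ 0.138 -0.841  0.184] -0.1806593919172883
offset [-0.001 -0.004 -0.004]
```

```bash
T='{"off'; 
python3 -m pendant '{"offset":[[0,0,0],[0,0,0],[0,0,0],[0,-0.01,0]],"turn":[[0,0.23,0],[0,0.5,0],[0,0.5,0],[0,0.5,0]]}'
python3 -m pendant '{"offset":[[0,0,0],[0,0,0],[0,0,0]],"turn":[[0,0,0],[0,0,0],[0,0,0]]}' 70
python3 -m pendant '{"offset":[[0,0,0],[0,0,0],[0,0,0],[0,0,0],[0,0,0]],"turn":[[0,-0.3,0],[0,-0.6,0],[0,-0.8,0],[0,-1,0],[0,-1,0]]}' |grep -E 'pos|ft'
python3 -m pendant '{"offset":[[0,0,0],[0,0,0],[0,0,0],[0,0,0],[0,0,0]],"turn":[[0,-0.3,0],[0,-0.6,0],[0,-0.8,0],[0,-1,0],[0,-1,0]]}' |grep -E 'pos|ft'
python3 -m pendant '{"offset":[[0,0,0],[0,0,0],[0,0,0],[0,0,0],[0,0,0]],"turn":[[0,-0.3,0],[0,-0.6,0],[0,-0.8,0],[0,-1,0],[0,-1,0]]}' |grep -E 'pos|ft'
python3 -m pendant '{"offset":[[0,0,0],[0,0,0],[0,0,0],[0,0,0],[0,0,0]],"turn":[[0,-0.3,0],[0,-0.6,0],[0,-0.8,0],[0,-1,0],[0,-1,0]]}' |grep -E 'pos|ft'
python3 -m pendant '{"offset":[[0,0,0],[0,0,0],[0,0,0],[0,0,0],[0,0,0]],"turn":[[0,-0.3,0],[0,-0.6,0],[0,-0.8,0],[0,-1,0],[0,-1,0]]}' |grep -E 'pos|ft'
python3 -c "
from h import *
o=manip.get_obs();print(o['joint_pos'].round(3),o['torque'].round(3));to([.545,.3845,.080])"
```

```text
clock: 6.95
position: [0.5456, 0.384, 0.0821]
ee_rot: [0.376, -0.597, 0.602, -0.375]
ft_force: [6.2, 0.8, -17.6]
grip_width: 0.401
clock: 7.32
position: [0.5457, 0.3843, 0.0825]
ee_rot: [0.376, -0.597, 0.601, -0.375]
ft_force: [0.2, -0.4, -0.3]
grip_width: 0.7
position: [0.5458, 0.3842, 0.0829]
ft_force: [-0.9, -0.8, 0.2]
position: [0.5459, 0.3842, 0.083]
ft_force: [0.3, 1.5, -0.0]
position: [0.546, 0.384, 0.0829]
ft_force: [-0.9, -0.5, -0.3]
position: [0.546, 0.3839, 0.0828]
ft_force: [0.4, -1.2, -0.4]
position: [0.546, 0.3838, 0.0827]
ft_force: [-0.5, 0.6, 0.9]
[-0.701  0.533  0.024  1.502 -0.008  1.109  1.214] [-0.011 -0.038 -0.019]
offset [0.005 0.013 0.004]
```

```bash
python3 -m pendant '{"offset":[[0.005,0,0.004],[0.005,0,0.004],[0.005,0,0.004],[0.005,0,0.004],[0.005,0,0.004]],"turn":[[0,-0.3,0],[0,-0.6,0],[0,-0.8,0],[0,-1,0],[0,-1,0]]}' |grep -E 'pos|ft'
python3 -m pendant '{"offset":[[0,0,0],[0,0,0],[0,0.005,0],[0,0.005,0]],"turn":[[0,-0.25,0],[0,-0.4,0],[0,-0.4,0],[0,-0.4,0]]}' |grep -E 'pos|ft'
python3 -m pendant '{"offset":[[0,0,0],[0,0,0],[0,0,0],[0,0,0],[0,0,0]],"turn":[[0,0,0],[0,0,0],[0,0,0],[0,0,0],[0,0,0]]}' 20 40
python3 -m pendant '{"offset":[[0,0,0],[0,0,0],[0,-0.002,0],[0,-0.004,0],[0,-0.004,0]],"turn":[[0,0.23,0],[0,0.46,0],[0,0.69,0],[0,0.92,0],[0,1,0]]}'|grep -E 'pos|ft'
python3 -c "
from h import *
o=manip.get_obs();print(o['joint_pos'].round(3),o['torque'].round(3))"
python3 -m pendant '{"offset":[[0,0,0],[0,0,0],[0,-0.002,0],[0,-0.004,0],[0,-0.004,0]],"turn":[[0,0.23,0],[0,0.46,0],[0,0.69,0],[0,0.92,0],[0,1,0]]}'|grep -E 'pos|ft'
python3 -m pendant '{"offset":[[0,0,0],[0,0,0],[0,-0.002,0],[0,-0.004,0],[0,-0.004,0]],"turn":[[0,0.23,0],[0,0.46,0],[0,0.69,0],[0,0.92,0],[0,1,0]]}'|grep -E 'pos|ft'
python3 -m pendant '{"offset":[[0,0,0],[0,0,0],[0,-0.002,0],[0,-0.004,0],[0,-0.004,0]],"turn":[[0,0.23,0],[0,0.46,0],[0,0.69,0],[0,0.92,0],[0,1,0]]}'|grep -E 'pos|ft'
python3 -c "
from h import *
o=manip.get_obs();print(o['joint_pos'].round(3),o['torque'].round(3));to([.5455,.3842,.080])"
```

```text
position: [0.5449, 0.3844, 0.0825]
ft_force: [0.3, 0.3, 0.6]
position: [0.5448, 0.3844, 0.0813]
ft_force: [-0.1, 0.6, 0.4]
clock: 12.2
position: [0.5451, 0.3844, 0.0816]
ee_rot: [-0.058, -0.703, 0.706, 0.057]
ft_force: [0.7, -1.0, 2.0]
grip_width: 0.402
position: [0.5459, 0.3847, 0.0823]
ft_force: [7.3, 1.1, -3.3]
[-0.661  0.534 -0.032  1.5    0.024  1.108  1.49 ] [ 0.661 -1.074  0.185]
position: [0.5467, 0.3842, 0.0828]
ft_force: [5.6, -0.2, -1.9]
position: [0.5467, 0.3836, 0.0833]
ft_force: [3.3, -2.1, 1.2]
position: [0.5461, 0.3838, 0.0841]
ft_force: [0.6, -0.3, 3.8]
[-0.995  0.562  0.43   1.52  -0.242  1.115 -0.695] [0.015 0.839 0.287]
offset [-0.004  0.021  0.002]
```

```bash
python3 -m pendant '{"offset":[[0,0,0],[0,0,0],[0,-0.003,0],[0,-0.006,0],[0,-0.006,0]],"turn":[[0,0.23,0],[0,0.46,0],[0,0.69,0],[0,0.92,0],[0,1,0]]}'|grep -E 'pos|ft'
python3 -m pendant '{"offset":[[0,0,0],[0,0,0],[0,-0.003,0],[0,-0.006,0],[0,-0.006,0]],"turn":[[0,0.23,0],[0,0.46,0],[0,0.69,0],[0,0.92,0],[0,1,0]]}'|grep -E 'pos|ft'
python3 -m pendant '{"offset":[[0,0,0],[0,0,0],[0,-0.002,0]],"turn":[[0,0.23,0],[0,0.4,0],[0,0.4,0]]}'|grep -E 'pos|ft'
python3 -c "
from h import *
o=manip.get_obs();print(o['joint_pos'].round(3),o['torque'].round(3))"
python3 -m pendant '{"offset":[[0,0,0],[0,0,0],[0,-0.2,0],[0,-0.4,0],[0,-0.4,0]],"turn":[[0,0,0],[0,0,0],[0,0,0],[0,0,0],[0,0,0]]}' 80 |grep -E 'pos|ft'
python3 -c "
from h import *
o=manip.get_obs();print(o['joint_pos'].round(3));R=Rn.from_quat(o['ee_rot']).as_matrix();print(R.round(2));to([.553,.245,.16],0)"
```

```text
position: [0.5461, 0.3843, 0.085]
ft_force: [2.7, 1.7, -1.7]
position: [0.5462, 0.384, 0.0856]
ft_force: [4.1, -0.6, -1.9]
position: [0.5461, 0.384, 0.0857]
ft_force: [2.5, 0.7, -1.1]
[-1.256  0.671  0.827  1.533 -0.511  1.168 -2.403] [-0.059 -0.27  -0.007]
position: [0.5472, 0.3852, 0.1691]
ft_force: [-0.1, -0.4, -0.1]
[-1.28   0.596  0.876  1.454 -0.457  1.302 -2.438]
[[-0.48  0.01  0.88]
 [-0.88 -0.   -0.48]
 [-0.   -1.    0.01]]
offset [0.602 0.048 0.359]
turn [-0.009  1.367 -0.006] deg [-0.4 61.5 -0.3]
```

```bash
python3 -m pendant '{"offset":[[0.3,0,0.18],[0.6,0,0.36],[0.6,0,0.36],[0.6,0,0.36],[0.6,0,0.36]],"turn":[[0,-0.23,0],[0,-0.5,0],[0,-0.8,0],[0,-1,0],[0,-1,0]]}' |grep -E 'pos|ft'
python3 -m pendant '{"offset":[[0,0,0],[0,0,0],[0,0,0],[0,0,0],[0,0,0]],"turn":[[0,-0.3,0],[0,-0.6,0],[0,-0.8,0],[0,-1,0],[0,-1,0]]}' |grep -E 'pos|ft'
python3 -m pendant '{"offset":[[0,0,0],[0,0,0],[0,0,0],[0,0,0]],"turn":[[0,-0.3,0],[0,-0.6,0],[0,-0.65,0],[0,-0.65,0]]}' |grep -E 'pos|ft'
python3 -c "
from h import *
s=fits()
g=s(.5,.6,.2,.3,.076,.09);print('peg',len(g),g.mean(0),cv2.minEnclosingCircle(g[:,:2].astype(np.float32)))
o=manip.get_obs();print(o['joint_pos'].round(3));to([.5475,.245,.056],np.radians(1.3))"
```

```text
position: [0.5528, 0.2452, 0.169]
ft_force: [0.7, 0.5, 1.0]
position: [0.5523, 0.2451, 0.1684]
ft_force: [-0.2, 0.0, -0.0]
position: [0.5521, 0.245, 0.168]
ft_force: [-0.3, 0.3, -0.4]
peg 32 [0.5473119  0.24415215 0.08169788] ((0.5473926663398743, 0.24402880668640137), 0.007481699343770742)
[-0.929  0.352  0.54   1.631 -0.185  1.208 -0.335]
offset [-0.026  0.56   0.002]
turn [ 0.004 -0.008  0.006] deg [ 0.2 -0.4  0.3]
```

```bash
python3 -m pendant '{"offset":[[-0.024,0.2,-0.003],[-0.024,0.45,-0.003],[-0.024,0.56,-0.003],[-0.024,0.56,-0.003],[-0.024,0.56,-0.003]],"turn":[[0,0,0],[0,0,0],[0,0,0],[0,0,0],[0,0,0]]}' |grep -E 'pos|ft'
python3 -m pendant '{"offset":[[0,0,0],[0,0,0],[0,0,0],[0,0,0],[0,0,0],[0,0,0]],"turn":[[0,0,0],[0,0,0],[0,0,0],[0,0,0],[0,0,0],[0,0,0]]}' 5 40
python3 -m pendant '{"offset":[[0.03,0,0],[0.06,0,0],[0.06,0,0]],"turn":[[0,0,0],[0,0,0],[0,0,0]]}'
```

```text
position: [0.5485, 0.2442, 0.0572]
ft_force: [0.4, -0.3, -0.1]
clock: 20.08
position: [0.5488, 0.2444, 0.0577]
ee_rot: [0.708, 0.007, -0.003, -0.706]
ft_force: [-1.1, -0.0, 5.5]
grip_width: 0.134
clock: 20.45
position: [0.5615, 0.2448, 0.0577]
ee_rot: [0.708, 0.007, -0.002, -0.706]
ft_force: [1.3, 1.5, 0.6]
grip_width: 0.138
```

The cover is free: it moved 12.7 mm with almost no force. Opening it fully.

```bash
python3 -m pendant '{"offset":[[0.1,0,0],[0.2,0,0],[0.3,0,0],[0.385,0,0],[0.385,0,0],[0.385,0,0]],"turn":[[0,0,0],[0,0,0],[0,0,0],[0,0,0],[0,0,0],[0,0,0]]}'
python3 -m pendant '{"offset":[[0,0,0],[0,0,0],[0,0,0],[0,-0.3,0],[0,-0.6,0],[0,-0.6,0]],"turn":[[0,0,0],[0,0,0],[0,0,0],[0,0,0],[0,0,0],[0,0,0]]}' 60
python3 -m pendant '{"offset":[[-0.2,0,0],[-0.4,0,0],[-0.6,0,0],[-0.9,0,0.3],[-0.9,0,0.6],[-0.9,0,1]],"turn":[[0,0,0],[0,0,0],[0,0,0],[0,0,0],[0,0,0],[0,0,0]]}'
python3 - <<'E'
from h import *
p,d=snap('top','f')
cv2.imwrite('pics/f.png',cv2.resize(p[60:255,190:410,::-1],None,fx=3,fy=3,interpolation=cv2.INTER_CUBIC))
E
```

```text
clock: 21.2
position: [0.6381, 0.2473, 0.0578]
ee_rot: [0.707, 0.008, -0.003, -0.707]
ft_force: [-0.4, 5.2, -1.9]
grip_width: 0.136
clock: 21.95
position: [0.64, 0.2476, 0.1838]
ee_rot: [-0.706, -0.01, -0.0, 0.708]
ft_force: [0.7, -0.3, -0.4]
grip_width: 0.599
clock: 22.7
position: [0.4574, 0.4145, 0.1816]
ee_rot: [-0.706, -0.01, -0.0, 0.708]
ft_force: [1.4, 0.1, 0.8]
grip_width: 0.604
```

View pics/f.png

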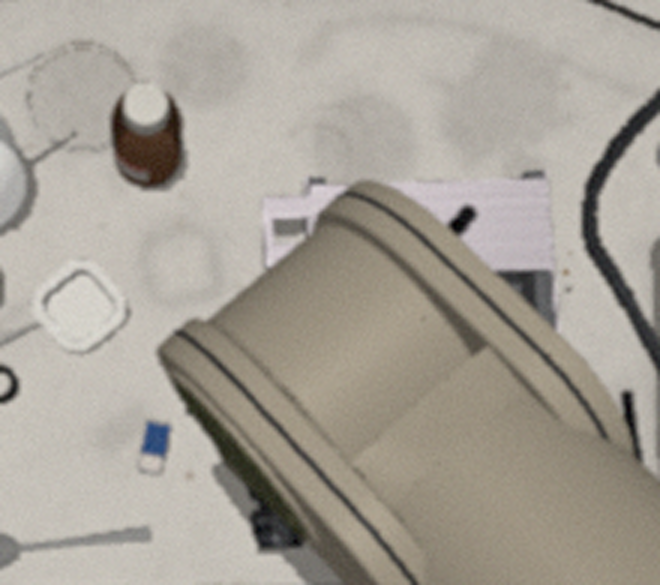

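The cover is fully open (peg travelled 89.6 mm), but the arm hides the cups in the top view. I'll check them with the side camera.

```bash
python3 -c "
from h import *
snap('side','g',(120,250,200,360),5)"
```

```text
(no output)
```

View pics/g.png

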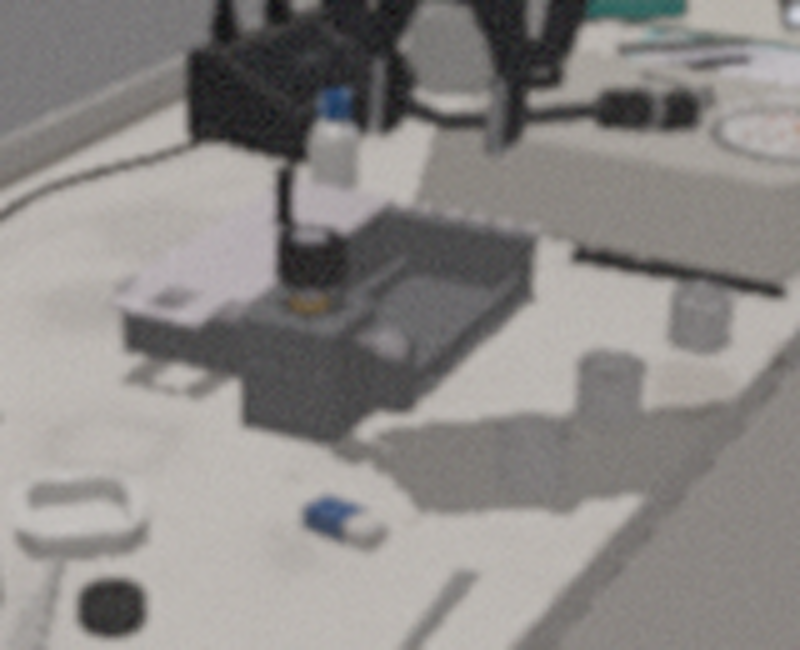

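The cups are where they were, at (530,455), (610,385) and (700,315) in the crop, and the tray is open. I'll locate the tray from the side depth and work out the first grasp.

Run:
```python
from h import *
P=cloud('side').reshape(-1,3);P=P[~np.isnan(P[:,0])]
for y0 in(.2,.23,.26,.29):
    q=P[(abs(P[:,1]-y0)<.012)&(P[:,0]>.48)&(P[:,0]<.62)]
    fl=q[(q[:,2]<.010)&(q[:,2]>.003)]; rim=q[(q[:,2]>.014)&(q[:,2]<.022)]; 
    print(y0,len(q),'floor x',np.percentile(fl[:,0],[2,50,98]).round(4) if len(fl) else 0,'rim',np.histogram(rim[:,0],bins=np.arange(.49,.62,.005))[0])
q=P[(P[:,2]>.038)&(P[:,2]<.047)&(P[:,0]>.49)&(P[:,0]<.58)&(P[:,1]<.24)]
print('R rail top y',np.percentile(q[:,1],[5,50,95]),'x',q[:,0].min())
for n,c in(('c1',(.414,.388)),('c2',(.410,.293)),('c3',(.400,.179))):
    q=P[(abs(P[:,0]-c[0])<.035)&(abs(P[:,1]-c[1])<.035)&(P[:,2]>.01)&(P[:,2]<.035)]
    print(n,len(q),q.min(0).round(3),q.max(0).round(3))
print(manip.get_obs()['joint_pos'].round(3));to([.4144,.388,.012],np.radians(1.3))
```

```text
0.2 394 floor x [0.5077 0.5581 0.6172] rim [0 0 0 0 9 2 0 0 0 0 0 0 0 0 0 1 0 0 5 4 0 2 2 0 0]
0.23 356 floor x [0.4915 0.5532 0.6132] rim [0 0 0 3 6 1 0 0 0 0 0 0 0 0 0 0 0 0 8 3 0 0 0 0 0]
0.26 290 floor x [0.4837 0.5382 0.5707] rim [0 0 0 5 8 0 0 0 0 0 0 0 0 0 0 0 0 0 2 2 0 0 0 0 0]
0.29 186 floor x [0.486  0.5069 0.532 ] rim [0 0 0 8 6 0 0 0 0 0 0 0 0 0 0 0 0 0 0 0 0 0 0 0 0]
R rail top y [-0.90168942  0.07482336  0.18635602] x 0.4909691741735922
c1 185 [0.396 0.368 0.01 ] [0.434 0.409 0.034]
c2 162 [0.393 0.274 0.01 ] [0.428 0.316 0.033]
c3 136 [0.382 0.159 0.01 ] [0.419 0.201 0.034]
[-1.175  0.357  0.445  1.581 -0.154  1.227 -0.681]
offset [-0.216  0.836 -0.16 ]
turn [-0.005  0.001  0.017] deg [-0.2  0.1  0.8]
```

```bash
python3 -m pendant '{"offset":[[-0.216,0.2,-0.135],[-0.216,0.45,-0.135],[-0.216,0.7,-0.135],[-0.216,0.868,-0.135],[-0.216,0.868,-0.135],[-0.216,0.868,-0.135]],"turn":[[0,0,0.017],[0,0,0.017],[0,0,0.017],[0,0,0.017],[0,0,0.017],[0,0,0.017]]}' 75
python3 -c "
from h import *
to([.4145,.388,.008],np.radians(1.3))"
```

```text
clock: 23.55
position: [0.4151, 0.3932, 0.0067]
ee_rot: [-0.705, -0.009, 0.008, 0.709]
ft_force: [0.4, -0.3, 0.5]
grip_width: 0.751
offset [-0.004 -0.006 -0.026]
turn [-0.006  0.001  0.001] deg [-0.3  0.   0. ]
```

```bash
python3 -m pendant '{"offset":[[0,-0.006,-0.026],[0,-0.006,-0.026]],"turn":[[0,0,0],[0,0,0]]}' | grep pos
python3 -m pendant '{"offset":[[0,0,0],[0,0,0],[0,0,0],[0,0,0],[0,0,0],[0,0,0]],"turn":[[0,0,0],[0,0,0],[0,0,0],[0,0,0],[0,0,0],[0,0,0]]}' 20 40
python3 -m pendant '{"offset":[[0,-0.15,0],[0,-0.3,0],[0,-0.3,0]],"turn":[[0,0,0],[0,0,0],[0,0,0]]}'
python3 -c "
from h import *
to([.546,.308,.07],np.radians(1.3));snap('side','i',(120,250,200,360),5)"
```

```text
position: [0.416, 0.3881, 0.0093]
clock: 24.55
position: [0.4163, 0.3883, 0.0101]
ee_rot: [-0.705, -0.009, 0.007, 0.71]
ft_force: [-2.0, -1.3, 7.1]
grip_width: 0.402
clock: 24.92
position: [0.4173, 0.3891, 0.0723]
ee_rot: [-0.703, -0.01, 0.006, 0.711]
ft_force: [0.4, -0.1, -1.3]
grip_width: 0.402
offset [ 0.634  0.011 -0.42 ]
turn [-0.013 -0.     0.006] deg [-0.6 -0.   0.3]
```

View pics/i.png

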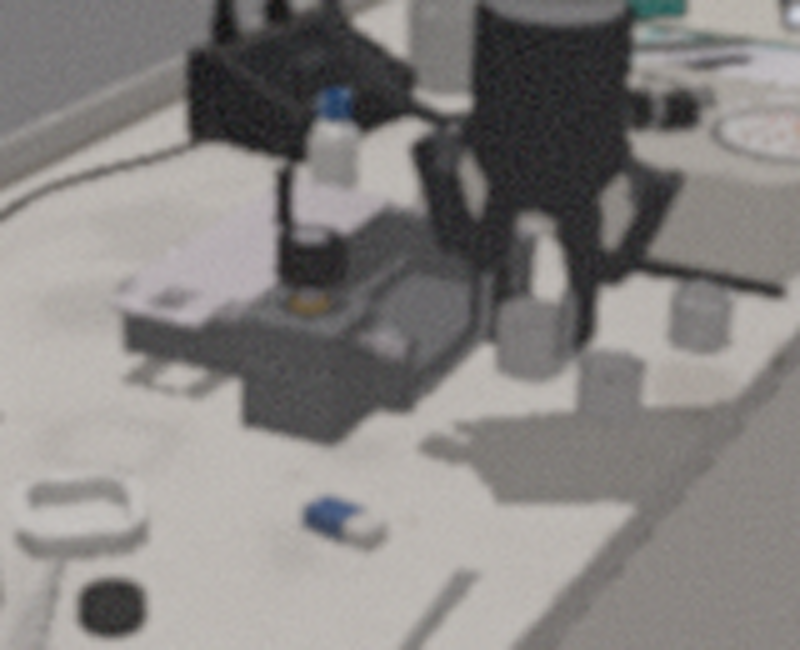

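Cup 1 is held upright at (535,335) in the crop. Moving it over the +y slot.

```bash
python3 -m pendant '{"offset":[[0.1,0,-0.25],[0.3,0,-0.42],[0.55,0.01,-0.42],[0.634,0.01,-0.42],[0.634,0.01,-0.42],[0.634,0.01,-0.42]],"turn":[[-0.013,0,0],[-0.013,0,0],[-0.013,0,0],[-0.013,0,0],[-0.013,0,0],[-0.013,0,0]]}'
python3 -c "
from h import *
to([.546,.308,.017],np.radians(1.3))"
```

```text
clock: 25.72
position: [0.5438, 0.3074, 0.0675]
ee_rot: [0.708, 0.009, -0.008, -0.706]
ft_force: [0.2, 0.4, 0.2]
grip_width: 0.402
offset [0.011 0.253 0.003]
turn [0.003 0.001 0.002] deg [0.1 0.  0.1]
```

```bash
python3 -m pendant '{"offset":[[0.011,0.1,0.003],[0.011,0.2,0.003],[0.011,0.245,0.003],[0.011,0.253,0.003],[0.011,0.253,0.003]],"turn":[[0,0,0],[0,0,0],[0,0,0],[0,0,0],[0,0,0]]}'
python3 -m pendant '{"offset":[[0,0,0],[0,0,0],[0,0,0],[0,-0.15,0],[0,-0.3,0],[0,-0.4,0]],"turn":[[0,0,0],[0,0,0],[0,0,0],[0,0,0],[0,0,0],[0,0,0]]}' 60
python3 -c "
from h import *
to([.4105,.2935,.10],np.radians(1.3));to([.4105,.2935,.008])"
```

```text
clock: 26.35
position: [0.546, 0.3079, 0.0166]
ee_rot: [0.708, 0.009, -0.008, -0.706]
ft_force: [0.2, -0.2, 0.2]
grip_width: 0.403
clock: 27.1
position: [0.5463, 0.3083, 0.0982]
ee_rot: [0.708, 0.009, -0.007, -0.706]
ft_force: [0.3, 0.0, 0.4]
grip_width: 0.6
offset [-0.681 -0.011 -0.058]
turn [0.002 0.001 0.003] deg [0.1 0.  0.2]
offset [-0.682  0.449 -0.057]
```

```bash
python3 -m pendant '{"offset":[[-0.3,0,-0.057],[-0.6,0,-0.057],[-0.682,0,-0.057],[-0.682,0,-0.057],[-0.682,0,-0.057]],"turn":[[0,0,0],[0,0,0],[0,0,0],[0,0,0],[0,0,0]]}' 75
python3 -c "
from h import *
to([.4105,.2935,.008],np.radians(1.3));snap('side','j',(120,250,200,360),5)"
```

```text
clock: 27.72
position: [0.4116, 0.2937, 0.0981]
ee_rot: [0.708, 0.009, -0.007, -0.707]
ft_force: [-0.2, 0.0, -0.5]
grip_width: 0.752
offset [-0.007  0.451 -0.   ]
turn [ 0.002 -0.     0.005] deg [ 0.1 -0.   0.2]
```

View pics/j.png

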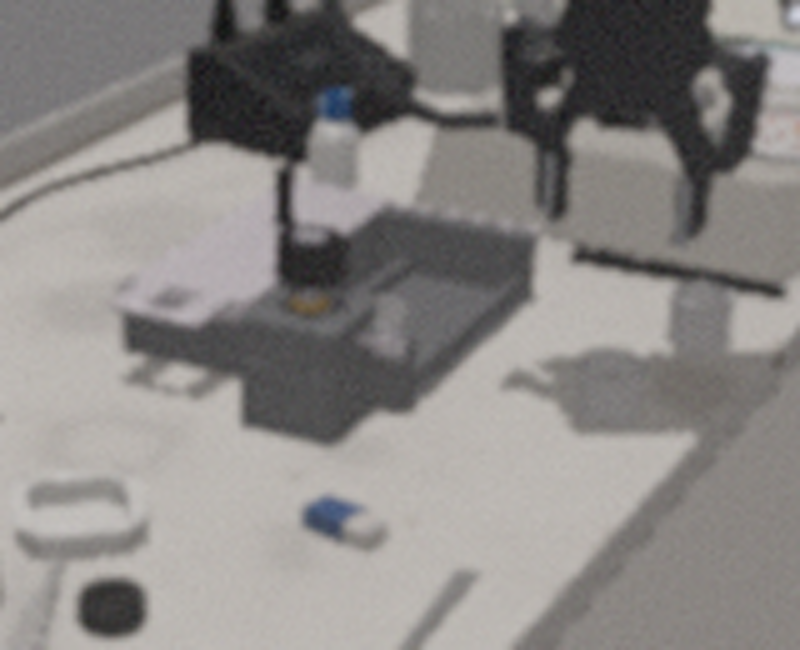

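Cup 1 stands in the tray at (387,325), and cups 2 and 3 haven't moved. Picking up cup 2.

```bash
python3 -m pendant '{"offset":[[-0.005,0.2,0],[-0.005,0.4,0],[-0.005,0.45,0],[-0.005,0.45,0]],"turn":[[0,0,0],[0,0,0],[0,0,0],[0,0,0]]}' | grep pos
python3 -m pendant '{"offset":[[0,0,0],[0,0,0],[0,0,0],[0,0,0],[0,0,0],[0,0,0]],"turn":[[0,0,0],[0,0,0],[0,0,0],[0,0,0],[0,0,0],[0,0,0]]}' 20 40
python3 -m pendant '{"offset":[[0,-0.15,0],[0,-0.3,0],[0,-0.3,0]],"turn":[[0,0,0],[0,0,0],[0,0,0]]}'
python3 -c "
from h import *
to([.547,.2635,.07],np.radians(1.3))"
```

```text
position: [0.4118, 0.293, 0.0081]
clock: 29.02
position: [0.4126, 0.2937, 0.0096]
ee_rot: [0.707, 0.009, -0.006, -0.707]
ft_force: [-0.8, -1.2, 6.0]
grip_width: 0.404
clock: 29.4
position: [0.4138, 0.2951, 0.0725]
ee_rot: [-0.706, -0.01, 0.004, 0.708]
ft_force: [-0.3, -0.4, 0.2]
grip_width: 0.405
offset [ 0.663  0.018 -0.172]
turn [-0.004 -0.002  0.011] deg [-0.2 -0.1  0.5]
```

```bash
python3 -m pendant '{"offset":[[0.1,0,-0.172],[0.35,0,-0.172],[0.6,0.018,-0.172],[0.66,0.018,-0.172],[0.663,0.018,-0.172],[0.663,0.018,-0.172]],"turn":[[0,0,0.01],[0,0,0.01],[0,0,0.01],[0,0,0.01],[0,0,0.01],[0,0,0.01]]}'
python3 -c "
from h import *
to([.547,.2635,.0165],np.radians(1.3))"
```

```text
clock: 30.15
position: [0.5458, 0.2638, 0.0698]
ee_rot: [-0.706, -0.008, 0.008, 0.708]
ft_force: [-0.6, 0.5, -2.0]
grip_width: 0.401
offset [ 0.006  0.266 -0.003]
turn [-0.004 -0.001 -0.   ] deg [-0.2 -0.1 -0. ]
```

```bash
python3 -m pendant '{"offset":[[0.006,0.1,-0.003],[0.006,0.2,-0.003],[0.006,0.26,-0.003],[0.006,0.268,-0.003],[0.006,0.268,-0.003]],"turn":[[0,0,0],[0,0,0],[0,0,0],[0,0,0],[0,0,0]]}'
python3 -m pendant '{"offset":[[0,0,0],[0,0,0],[0,0,0],[0,-0.15,0],[0,-0.3,0],[0,-0.4,0]],"turn":[[0,0,0],[0,0,0],[0,0,0],[0,0,0],[0,0,0],[0,0,0]]}' 60
python3 -c "
from h import *
to([.400,.1795,.10],np.radians(1.3))"
```

```text
clock: 30.78
position: [0.5467, 0.2633, 0.0154]
ee_rot: [-0.706, -0.007, 0.008, 0.708]
ft_force: [0.8, 1.1, -0.3]
grip_width: 0.405
clock: 31.52
position: [0.5472, 0.2632, 0.0969]
ee_rot: [-0.706, -0.008, 0.008, 0.708]
ft_force: [-0.7, -0.6, 0.0]
grip_width: 0.597
offset [-0.745 -0.017 -0.402]
turn [-0.005 -0.001  0.   ] deg [-0.2 -0.1  0. ]
```

```bash
python3 -m pendant '{"offset":[[-0.3,0,-0.2],[-0.5,0,-0.402],[-0.745,0,-0.402],[-0.745,0,-0.402],[-0.745,0,-0.402]],"turn":[[0,0,0],[0,0,0],[0,0,0],[0,0,0],[0,0,0]]}' 75
cat >> h.py <<'E'
def box(n,c,r=.035,z0=.01,z1=.035):
    P=cloud(n).reshape(-1,3);P=P[~np.isnan(P[:,0])]
    q=P[(abs(P[:,0]-c[0])<r)&(abs(P[:,1]-c[1])<r)&(P[:,2]>z0)&(P[:,2]<z1)]
    print(n,len(q),q.min(0).round(3),q.max(0).round(3))
E
python3 -c "
from h import *
to([.400,.1795,.008],np.radians(1.3));snap('side','k',(120,250,200,360),5)
box('side',(.4,.18));box('side',(.4,.18),.07);box('side',(.547,.2635),.025,.02,.04);box('side',(.546,.308),.025,.02,.04)"
```

```text
clock: 32.15
position: [0.4005, 0.1801, 0.097]
ee_rot: [-0.705, -0.008, 0.007, 0.709]
ft_force: [0.4, 0.6, -0.3]
grip_width: 0.751
offset [-0.003  0.445 -0.005]
turn [-0.006 -0.001  0.002] deg [-0.3 -0.   0.1]
side 138 [0.383 0.159 0.01 ] [0.419 0.2   0.034]
side 138 [0.383 0.159 0.01 ] [0.419 0.2   0.034]
side 94 [0.529 0.242 0.02 ] [0.566 0.284 0.04 ]
side 41 [0.528 0.283 0.025] [0.558 0.325 0.039]
```

View pics/k.png

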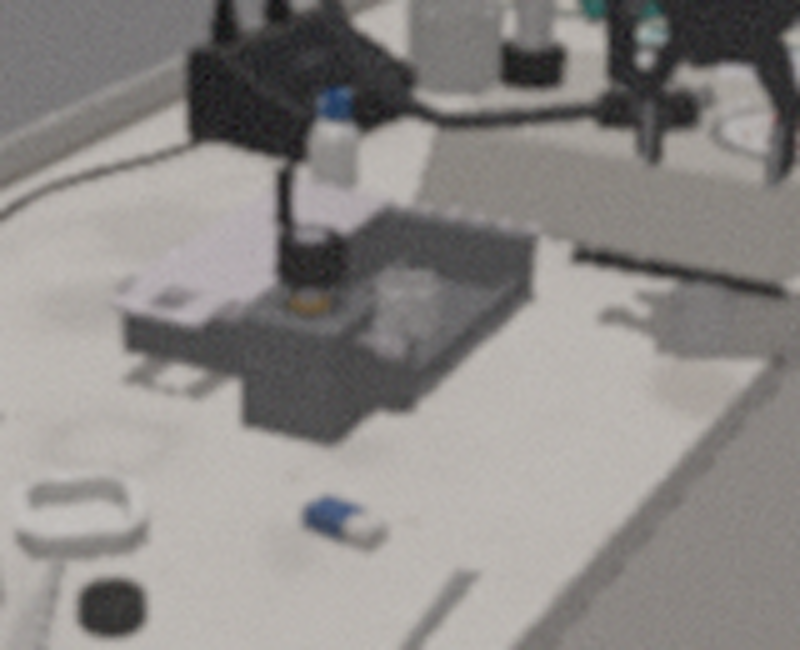

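Cups 1 and 2 stand in the tray at (385,325) and (408,300), and cup 3 is in place at (700,315). Picking up cup 3.

```bash
python3 -m pendant '{"offset":[[0,0.2,-0.003],[0,0.4,-0.003],[0,0.445,-0.003],[0,0.445,-0.003]],"turn":[[0,0,0],[0,0,0],[0,0,0],[0,0,0]]}' | grep pos
python3 -m pendant '{"offset":[[0,0,0],[0,0,0],[0,0,0],[0,0,0],[0,0,0],[0,0,0]],"turn":[[0,0,0],[0,0,0],[0,0,0],[0,0,0],[0,0,0],[0,0,0]]}' 20 40
python3 -m pendant '{"offset":[[0,-0.15,0],[0,-0.3,0],[0,-0.3,0]],"turn":[[0,0,0],[0,0,0],[0,0,0]]}'
python3 -c "
from h import *
to([.548,.217,.07],np.radians(1.3))"
```

```text
position: [0.4016, 0.1795, 0.0081]
clock: 33.45
position: [0.4024, 0.1801, 0.0094]
ee_rot: [-0.705, -0.008, 0.007, 0.709]
ft_force: [-1.9, -0.8, 8.0]
grip_width: 0.402
clock: 33.83
position: [0.4039, 0.181, 0.072]
ee_rot: [-0.704, -0.01, 0.005, 0.71]
ft_force: [-1.5, 0.2, -0.3]
grip_width: 0.399
offset [0.724 0.016 0.164]
turn [-0.011 -0.002  0.008] deg [-0.5 -0.1  0.4]
```

```bash
python3 -m pendant '{"offset":[[0.1,0,0.164],[0.35,0,0.164],[0.6,0.01,0.164],[0.72,0.01,0.164],[0.724,0.01,0.164],[0.724,0.01,0.164]],"turn":[[-0.01,0,0.005],[-0.01,0,0.005],[-0.01,0,0.005],[-0.01,0,0.005],[-0.01,0,0.005],[-0.01,0,0.005]]}'
python3 -c "
from h import *
to([.548,.217,.016],np.radians(1.3))"
```

```text
clock: 34.58
position: [0.5471, 0.2168, 0.0707]
ee_rot: [-0.707, -0.008, 0.007, 0.707]
ft_force: [0.2, 0.6, -0.9]
grip_width: 0.403
offset [0.004 0.273 0.001]
turn [-0.001 -0.002  0.002] deg [-0.  -0.1  0.1]
```

```bash
python3 -m pendant '{"offset":[[0.003,0.1,0],[0.003,0.2,0],[0.003,0.26,0],[0.003,0.273,0],[0.003,0.273,0]],"turn":[[0,0,0],[0,0,0],[0,0,0],[0,0,0],[0,0,0]]}'
python3 -m pendant '{"offset":[[0,0,0],[0,0,0],[0,0,0],[0,-0.15,0],[0,-0.35,0],[0,-0.6,0]],"turn":[[0,0,0],[0,0,0],[0,0,0],[0,0,0],[0,0,0],[0,0,0]]}' 60
python3 -m pendant '{"offset":[[-0.3,0,0],[-0.6,0,0],[-0.75,0,-0.3],[-0.75,0,-0.5],[-0.75,0,-0.5]],"turn":[[0,0,0],[0,0,0],[0,0,0],[0,0,0],[0,0,0]]}'
python3 - <<'E'
from h import *
p,d=snap('top','l');q,d=snap('side','l2')
a=cv2.resize(p[100:200,260:390],None,fx=3,fy=3,interpolation=cv2.INTER_CUBIC)
b=cv2.resize(q[140:240,220:350],None,fx=3,fy=3,interpolation=cv2.INTER_CUBIC)
cv2.imwrite('pics/l.png',np.hstack([a,b])[:,:,::-1])
E
```

```text
clock: 35.2
position: [0.5475, 0.2167, 0.0157]
ee_rot: [-0.707, -0.008, 0.007, 0.707]
ft_force: [-0.5, 0.5, -0.5]
grip_width: 0.403
clock: 35.95
position: [0.5469, 0.2164, 0.1363]
ee_rot: [0.707, 0.007, -0.008, -0.707]
ft_force: [1.0, 1.9, -0.2]
grip_width: 0.601
clock: 36.58
position: [0.3988, 0.1111, 0.1367]
ee_rot: [-0.707, -0.006, 0.006, 0.708]
ft_force: [-0.6, 0.8, 0.0]
grip_width: 0.6
```

View pics/l.png

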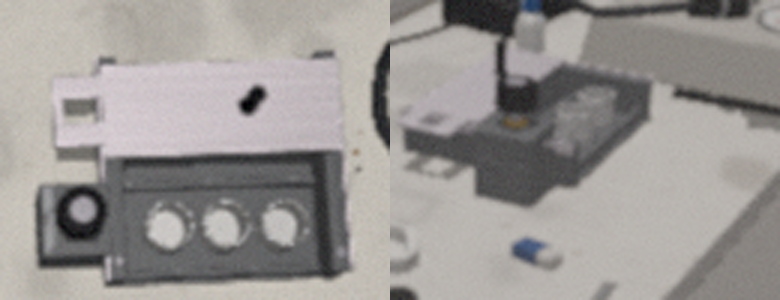

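All three cups stand upright in the tray, at (170,228), (226,226) and (284,224), and the cover is still open. Now closing it.

```bash
python3 -m pendant '{"offset":[[0,-0.15,0.2],[0.3,-0.15,0.5],[0.6,-0.15,0.67],[0.9,-0.15,0.67],[1,-0.15,0.67],[1,-0.15,0.67],[1,-0.15,0.67]],"turn":[[0,0,0],[0,0,0],[0,0,0],[0,0,0],[0,0,0],[0,0,0],[0,0,0]]}' 70
python3 -c "
from h import *
to([.639,.2475,.057],np.radians(1.3))"
```

```text
clock: 37.55
position: [0.5958, 0.2525, 0.1659]
ee_rot: [0.707, 0.007, -0.008, -0.707]
ft_force: [-0.2, 0.0, 0.4]
grip_width: 0.701
offset [ 0.216  0.544 -0.03 ]
turn [ 0.    -0.002 -0.002] deg [ 0.  -0.1 -0.1]
```

```bash
python3 -m pendant '{"offset":[[0.216,0,-0.03],[0.216,0.15,-0.03],[0.216,0.4,-0.03],[0.216,0.544,-0.03],[0.216,0.544,-0.03],[0.216,0.544,-0.03]],"turn":[[0,0,0],[0,0,0],[0,0,0],[0,0,0],[0,0,0],[0,0,0]]}' | grep -E 'pos|ft'
python3 -m pendant '{"offset":[[0,0,0],[0,0,0],[0,0,0],[0,0,0],[0,0,0],[0,0,0]],"turn":[[0,0,0],[0,0,0],[0,0,0],[0,0,0],[0,0,0],[0,0,0]]}' 5 40
python3 -m pendant '{"offset":[[-0.1,0,0],[-0.2,0,0],[-0.3,0,0],[-0.4,0,0],[-0.445,0,0],[-0.445,0,0]],"turn":[[0,0,0],[0,0,0],[0,0,0],[0,0,0],[0,0,0],[0,0,0]]}'
python3 -c "
from h import *
to([.5488,.2444,.057],np.radians(1.3))"
```

```text
position: [0.6393, 0.2482, 0.059]
ft_force: [-0.2, -1.1, -0.5]
clock: 39.05
position: [0.638, 0.2485, 0.06]
ee_rot: [-0.706, -0.007, 0.009, 0.708]
ft_force: [-10.9, -2.6, 12.8]
grip_width: 0.134
clock: 39.8
position: [0.5487, 0.2455, 0.0601]
ee_rot: [-0.707, -0.007, 0.009, 0.707]
ft_force: [-1.5, -4.9, -1.0]
grip_width: 0.136
offset [ 0.     0.016 -0.005]
turn [-0.001 -0.001 -0.004] deg [-0.  -0.1 -0.2]
```

```bash
python3 -m pendant '{"offset":[[-0.01,0,0],[-0.015,0,0],[-0.015,0,0]],"turn":[[0,0,0],[0,0,0],[0,0,0]]}' | grep -E 'pos|ft'
python3 -m pendant '{"offset":[[0,0,0],[0,0,0],[0,0,0],[0,-0.25,0],[0,-0.54,0],[0,-0.54,0]],"turn":[[0,0,0],[0,0,0],[0,0,0],[0,0,0],[0,0,0],[0,0,0]]}' 70 | grep -E 'pos|ft'
python3 -m pendant '{"offset":[[0,0,0.3],[-0.01,0,0.6],[-0.01,0,0.69],[-0.01,0,0.69],[-0.01,0,0.69]],"turn":[[0,0.2,0],[0,0.4,0],[0,0.6,0],[0,0.8,0],[0,1,0]]}' | grep -E 'pos|ft'
python3 -m pendant '{"offset":[[0,0,0],[0,0,0],[0,0,0],[0,0,0],[0,0,0]],"turn":[[0,0.25,0],[0,0.5,0],[0,0.75,0],[0,1,0],[0,1,0]]}' | grep -E 'pos|ft'
python3 - <<'E'
from h import *
print(manip.get_obs()['joint_pos'].round(3));to([.5455,.3842,.085])
snap('side','m')
box('side',(.546,.384),.03,.085,.12)
P=cloud('side').reshape(-1,3)
g=P[(abs(P[:,0]-.547)<.015)&(abs(P[:,1]-.244)<.015)&(P[:,2]>.06)&(P[:,2]<.085)];print('peg',len(g),g.mean(0).round(4),g.min(0).round(4),g.max(0).round(4))
E
```

```text
position: [0.5478, 0.2454, 0.0602]
ft_force: [9.8, -0.3, -10.0]
position: [0.55, 0.2463, 0.1729]
ft_force: [0.1, 0.0, -0.8]
position: [0.5446, 0.3844, 0.1725]
ft_force: [-0.3, 0.5, 0.5]
position: [0.5442, 0.3845, 0.1716]
ft_force: [0.5, 0.1, 0.1]
[-1.33   0.62   0.962  1.465 -0.516  1.318 -1.884]
offset [0.003 0.433 0.004]
side 157 [0.526 0.366 0.085] [0.562 0.405 0.109]
peg 39 [0.5475 0.247  0.0746] [0.5418 0.235  0.061 ] [0.5567 0.2521 0.0849]
```

The cover is home, pushing back with 9.8 N. Next I'll grip the knob and screw it back anticlockwise.

```bash
python3 -m pendant '{"offset":[[0.003,0.15,0.004],[0.003,0.3,0.004],[0.003,0.4,0.004],[0.003,0.433,0.004],[0.003,0.433,0.004]],"turn":[[0,0.2,0],[0,0.4,0],[0,0.6,0],[0,0.65,0],[0,0.65,0]]}' | grep -E 'pos|ft'
python3 -m pendant '{"offset":[[0,0,0],[0,0,0],[0,0,0],[0,0,0],[0,0,0]],"turn":[[0,0,0],[0,0,0],[0,0,0],[0,0,0],[0,0,0]]}' 20 40
python3 -m pendant '{"offset":[[0,0,0],[0,0,0],[0,0.002,0],[0,0.004,0],[0,0.004,0]],"turn":[[0,-0.23,0],[0,-0.46,0],[0,-0.69,0],[0,-0.92,0],[0,-1,0]]}'|grep -E 'pos|ft'
python3 -c "
from h import *
o=manip.get_obs();print(o['joint_pos'].round(3),o['torque'].round(3));to([.5456,.384,.082])"
python3 -m pendant '{"offset":[[0,0,0],[0,0,0],[0,0.002,0],[0,0.004,0],[0,0.004,0]],"turn":[[0,-0.23,0],[0,-0.46,0],[0,-0.69,0],[0,-0.92,0],[0,-1,0]]}'|grep -E 'pos|ft'
python3 -m pendant '{"offset":[[0,0,0],[0,0,0],[0,0.002,0],[0,0.004,0],[0,0.004,0]],"turn":[[0,-0.23,0],[0,-0.46,0],[0,-0.69,0],[0,-0.92,0],[0,-1,0]]}'|grep -E 'pos|ft'
python3 -c "
from h import *
o=manip.get_obs();print(o['joint_pos'].round(3),o['torque'].round(3));to([.5456,.384,.082])"
```

```text
position: [0.5456, 0.3842, 0.0851]
ft_force: [-0.0, 0.3, 0.1]
clock: 43.48
position: [0.546, 0.3843, 0.0861]
ee_rot: [-0.361, 0.607, -0.606, 0.366]
ft_force: [-1.7, -0.9, 6.1]
grip_width: 0.406
position: [0.5446, 0.3844, 0.0859]
ft_force: [-11.0, -3.1, 9.5]
[-1.263  0.669  0.84   1.543 -0.53   1.164 -1.591] [-0.629  1.954 -0.175]
offset [0.003 0.019 0.004]
position: [0.5444, 0.3839, 0.0856]
ft_force: [-4.1, -3.5, 6.0]
position: [0.5446, 0.3838, 0.085]
ft_force: [-0.7, -0.7, 1.2]
[-1.046  0.567  0.504  1.532 -0.297  1.113 -0.17 ] [ 0.105 -0.103 -0.225]
offset [ 0.005  0.015 -0.001]
```

```bash
python3 -m pendant '{"offset":[[0,0,0],[0,0,0],[0,0.003,0],[0,0.006,0],[0,0.006,0]],"turn":[[0,-0.23,0],[0,-0.46,0],[0,-0.69,0],[0,-0.92,0],[0,-1,0]]}'|grep -E 'pos|ft'
python3 -m pendant '{"offset":[[0,0,0],[0,0,0],[0,0.003,0],[0,0.006,0],[0,0.006,0]],"turn":[[0,-0.23,0],[0,-0.46,0],[0,-0.69,0],[0,-0.92,0],[0,-1,0]]}'|grep -E 'pos|ft'
python3 -m pendant '{"offset":[[0,0,0],[0,0,0],[0,0.003,0],[0,0.006,0],[0,0.006,0]],"turn":[[0,-0.23,0],[0,-0.46,0],[0,-0.69,0],[0,-0.92,0],[0,-1,0]]}'|grep -E 'pos|ft'
python3 -m pendant '{"offset":[[0,0,0],[0,0.002,0],[0,0.003,0]],"turn":[[0,-0.23,0],[0,-0.5,0],[0,-0.5,0]]}'|grep -E 'pos|ft'
python3 -c "
from h import *
o=manip.get_obs();print(o['joint_pos'].round(3),o['torque'].round(3),o['grip_width']);to([.5456,.384,.08])"
```

```text
position: [0.5444, 0.384, 0.0842]
ft_force: [-1.1, -0.8, 2.5]
position: [0.5443, 0.3836, 0.0834]
ft_force: [-1.8, -1.5, 3.0]
position: [0.5449, 0.3836, 0.0826]
ft_force: [-0.4, 0.3, -0.2]
position: [0.5453, 0.384, 0.0821]
ft_force: [0.1, 1.8, -0.2]
[-0.65   0.527 -0.04   1.51   0.019  1.097  2.375] [ 0.44  -0.72  -0.155] 0.40288264303567306
offset [-0.002  0.011 -0.   ]
```

```bash
python3 -m pendant '{"offset":[[0,0,0],[0,0,0],[0,0,0]],"turn":[[0,0,0],[0,0,0],[0,0,0]]}' 70 | grep ft
python3 -m pendant '{"offset":[[0,0,0],[0,0,0],[0,0,0],[0,0,0],[0,0,0]],"turn":[[0,0.3,0],[0,0.6,0],[0,0.8,0],[0,1,0],[0,1,0]]}' |grep -E 'pos|ft'
python3 -m pendant '{"offset":[[0,0,0],[0,0,0],[0,0,0],[0,0,0],[0,0,0]],"turn":[[0,0.3,0],[0,0.6,0],[0,0.8,0],[0,1,0],[0,1,0]]}' |grep -E 'pos|ft'
python3 -m pendant '{"offset":[[0,0,0],[0,0,0],[0,0,0],[0,0,0],[0,0,0]],"turn":[[0,0.3,0],[0,0.6,0],[0,0.8,0],[0,1,0],[0,1,0]]}' |grep -E 'pos|ft'
python3 -m pendant '{"offset":[[0,0,0],[0,0,0],[0,0,0],[0,0,0],[0,0,0]],"turn":[[0,0.3,0],[0,0.6,0],[0,0.8,0],[0,1,0],[0,1,0]]}' |grep -E 'pos|ft'
python3 -m pendant '{"offset":[[0,0,0],[0,0,0],[0,0,0],[0,0,0],[0,0,0]],"turn":[[0,0.3,0],[0,0.6,0],[0,0.8,0],[0,1,0],[0,1,0]]}' |grep -E 'pos|ft'
python3 -m pendant '{"offset":[[0,0,0],[0,0,0],[0,0,0],[0,0,0],[0,0,0]],"turn":[[0,0.3,0],[0,0.6,0],[0,0.8,0],[0,1,0],[0,1,0]]}' |grep -E 'pos|ft'
python3 -c "
from h import *
o=manip.get_obs();print(o['joint_pos'].round(3));to([.5456,.384,.080])"
```

```text
ft_force: [0.5, -0.2, -0.8]
position: [0.5451, 0.3839, 0.0822]
ft_force: [0.4, 0.3, -0.5]
position: [0.5451, 0.384, 0.0822]
ft_force: [0.3, 0.3, 0.4]
position: [0.545, 0.384, 0.0821]
ft_force: [0.4, 0.2, 0.5]
position: [0.5449, 0.384, 0.0819]
ft_force: [0.7, 0.2, 0.6]
position: [0.5448, 0.3841, 0.0817]
ft_force: [0.1, -0.3, 0.7]
position: [0.5447, 0.384, 0.0815]
ft_force: [0.1, 0.9, -0.3]
[-1.302  0.705  0.907  1.549 -0.589  1.174 -1.905]
offset [-0.     0.008  0.004]
```

```bash
python3 -m pendant '{"offset":[[0,0.005,0.004],[0,0.005,0.004],[0,0.005,0.004],[0,0.005,0.004],[0,0.005,0.004]],"turn":[[0,0,0],[0,0,0],[0,0,0],[0,0,0],[0,0,0]]}' 20 40
python3 -m pendant '{"offset":[[0,0,0],[0,0,0],[0,0.002,0],[0,0.004,0],[0,0.004,0]],"turn":[[0,-0.23,0],[0,-0.46,0],[0,-0.69,0],[0,-0.92,0],[0,-1,0]]}'|grep -E 'pos|ft'
python3 -m pendant '{"offset":[[0,0,0],[0,0,0],[0,0.002,0],[0,0.004,0],[0,0.004,0]],"turn":[[0,-0.23,0],[0,-0.46,0],[0,-0.69,0],[0,-0.92,0],[0,-1,0]]}'|grep -E 'pos|ft'
python3 -m pendant '{"offset":[[0,0,0],[0,0,0],[0,0.002,0],[0,0.004,0],[0,0.004,0]],"turn":[[0,-0.23,0],[0,-0.46,0],[0,-0.69,0],[0,-0.92,0],[0,-1,0]]}'|grep -E 'pos|ft'
python3 -c "
from h import *
o=manip.get_obs();print(o['joint_pos'].round(3),o['torque'].round(3),o['grip_width'])"
python3 -m pendant '{"offset":[[0,0,0],[0,0,0],[0,0.002,0],[0,0.004,0],[0,0.004,0]],"turn":[[0,-0.23,0],[0,-0.46,0],[0,-0.69,0],[0,-0.92,0],[0,-1,0]]}'|grep -E 'pos|ft'
python3 -c "
from h import *
o=manip.get_obs();print(o['joint_pos'].round(3),o['torque'].round(3),o['grip_width'])"
```

```text
clock: 52.35
position: [0.5456, 0.3833, 0.0806]
ee_rot: [-0.484, 0.514, -0.513, 0.488]
ft_force: [-2.5, -4.4, 4.8]
grip_width: 0.4
position: [0.5452, 0.3835, 0.0799]
ft_force: [-3.9, -1.3, 3.7]
position: [0.5455, 0.3841, 0.0791]
ft_force: [-0.6, -0.6, -0.8]
position: [0.5451, 0.385, 0.0782]
ft_force: [-2.9, -0.0, 0.5]
[-0.975  0.558  0.403  1.532 -0.24   1.094  0.227] [ 0.098  0.207 -0.195] 0.40857200698163176
position: [0.5443, 0.3849, 0.0774]
ft_force: [-5.9, -3.3, 4.0]
[-0.86   0.54   0.243  1.525 -0.146  1.088  0.951] [-0.837  1.021 -0.231] 0.40681934400975117
```

```bash
python3 -m pendant '{"offset":[[0,0,0],[0,0,0],[0,0,0],[0,0,0]],"turn":[[0,-0.2,0],[0,-0.4,0],[0,-0.5,0],[0,-0.5,0]]}'|grep -E 'pos|ft'
python3 -c "
from h import *
o=manip.get_obs();print(o['joint_pos'].round(3),o['torque'].round(3),o['grip_width'])"
python3 -m pendant '{"offset":[[0,0,0],[0,0,0],[0,0,0],[0,0,0]],"turn":[[0,-0.2,0],[0,-0.4,0],[0,-0.5,0],[0,-0.5,0]]}'|grep -E 'pos|ft'
python3 -c "
from h import *
o=manip.get_obs();print(o['joint_pos'].round(3),o['torque'].round(3),o['grip_width'])"
python3 -m pendant '{"offset":[[0,0,0],[0,0,0],[0,0,0],[0,0,0]],"turn":[[0,-0.2,0],[0,-0.4,0],[0,-0.5,0],[0,-0.5,0]]}'|grep -E 'pos|ft'
python3 -c "
from h import *
o=manip.get_obs();print(o['joint_pos'].round(3),o['torque'].round(3),o['grip_width']);to([.5455,.384,.08])"
```

```text
position: [0.5452, 0.3848, 0.0774]
ft_force: [4.8, -0.5, -2.9]
[-0.803  0.536  0.166  1.521 -0.101  1.086  1.312] [-0.044 -0.966 -0.406] 0.40528373132324097
position: [0.5461, 0.3854, 0.0777]
ft_force: [5.3, 2.2, -2.0]
[-0.747  0.533  0.09   1.517 -0.057  1.085  1.673] [ 0.363 -1.071 -0.471] 0.40607826352918774
position: [0.5456, 0.3857, 0.0777]
ft_force: [-1.4, -0.2, 0.6]
[-0.692  0.533  0.015  1.513 -0.015  1.087  2.034] [-0.036  0.188 -0.44 ] 0.40464927254145605
offset [-0.003 -0.012  0.008]
```

```bash
python3 -m pendant '{"offset":[[0,0,0],[0,0,0],[0,0,0],[0,0,0],[0,0,0]],"turn":[[0,0,0],[0,0,0],[0,-0.15,0],[0,-0.3,0],[0,-0.3,0]]}' 20 80|grep -E 'pos|ft'
python3 -c "
from h import *
o=manip.get_obs();print(o['joint_pos'].round(3),o['torque'].round(3),o['grip_width'])"
python3 -m pendant '{"offset":[[0,0,0],[0,0,0],[0,0,0],[0,-0.2,0],[0,-0.5,0],[0,-0.7,0]],"turn":[[0,0,0],[0,0,0],[0,0,0],[0,0,0],[0,0,0],[0,0,0]]}' 70|grep -E 'pos|ft'
python3 -c "
from h import *
to([.42,.55,.22])"
```

```text
position: [0.5465, 0.3871, 0.0788]
ft_force: [3.7, 4.1, 4.1]
[-0.659  0.533 -0.031  1.509  0.011  1.087  2.251] [ 0.747 -1.126  0.102] 0.381511754173954
position: [0.5459, 0.3855, 0.2216]
ft_force: [1.4, 0.4, -0.1]
offset [ 0.781  0.014 -0.68 ]
```

```bash
python3 -m pendant '{"offset":[[0.2,0,-0.2],[0.5,0,-0.4],[0.78,0,-0.68],[0.78,0,-0.68],[0.78,0,-0.68],[0.78,0,-0.68]],"turn":[[0,0,0],[0,0,0],[0,0,0],[0,0,0],[0,0,0],[0,0,0]]}'|grep -E 'pos|ft'
python3 - <<'E'
from h import *
d0=np.load('/tmp/side.npz')
p,d=snap('top','n');q,d=snap('side','n2')
s=fits()
k=s(.52,.57,.35,.42,.085,.13);print('knob',len(k),k.mean(0).round(4),cv2.minEnclosingCircle(k[:,:2].astype(np.float32)),np.percentile(k[:,2],[50,90]))
r=s(.48,.62,.14,.37,.046,.053);print('plate',cv2.minAreaRect((r[:,:2]*1000).astype(np.float32)))
g=s(.5,.6,.2,.3,.076,.09);print('peg',len(g),g.mean(0))
a=cv2.resize(p[100:250,260:390],None,fx=3,fy=3,interpolation=cv2.INTER_CUBIC)
b=cv2.resize(q[140:290,220:350],None,fx=3,fy=3,interpolation=cv2.INTER_CUBIC)
cv2.imwrite('pics/n.png',np.hstack([a,b])[:,:,::-1])
E
```

```text
position: [0.4214, 0.5487, 0.2227]
ft_force: [0.1, -0.0, 0.6]
knob 226 [0.5442 0.3849 0.0965] ((0.545037567615509, 0.3844330906867981), 0.01887540891766548) [0.09702555 0.09894188]
plate ((557.8920288085938, 267.0189208984375), (199.5610809326172, 113.18164825439453), 88.40290832519531)
peg 32 [0.54722997 0.2442751  0.08214044]
```

View pics/n.png

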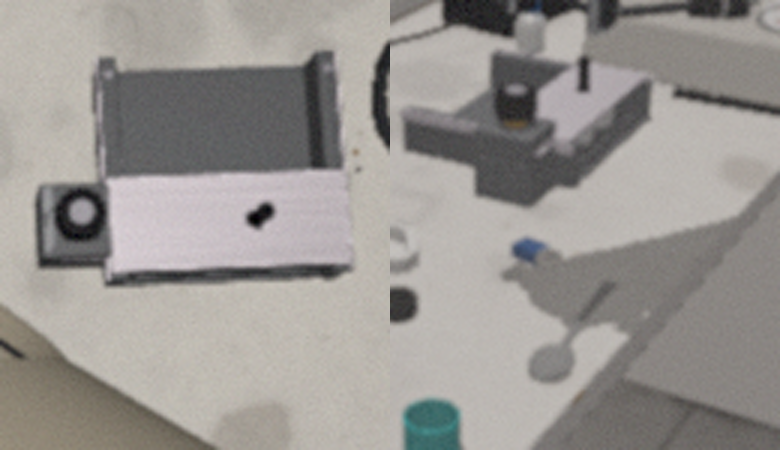

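The knob's median height is within 0.1 mm of the start reading (97.03 against 97.10 mm). The peg is also back within about 0.1 mm, so I'm handing in.

```bash
python3 -c "
from h import *
o=manip.get_obs();print(o['clock'],o['ft_force'].round(2));print(manip.hand_in())"
```

```text
58.575 [0.15 0.04 0.95]
the job is handed in; nothing more can be done
None
```

The job is handed in at 58.6 s on the robot's clock, with no verdict reported. All three steel cups are in the tray, the cover is home and the knob is screwed down.

- **Knob:** it unscrewed clockwise (left-handed thread). I turned it about 8 rad by my count of the strokes, then slid the cover 89.6 mm open.
- **Cups:** I stood the three cups upright in a row, about 45 mm apart. The last picture before closing showed all three upright with the cover still open.
- **Cover:** I slid it back until it pushed back with about 10 N at its stop. The peg is within about 0.1 mm of where it started.
- **Tightness:** screwing down, the torque rose from about 0.2 to between 0.41 and 0.47 N m and the fingers slipped at the stop. The knob's median height is within 0.1 mm of its start value, where 0.4 rad would show as 0.44 mm.
- **Other things on the desk:** I never touched the eraser, spoon, boat or turquoise cup. The eraser, spoon and turquoise cup looked in place in the last picture, but I didn't measure any of them.

**One check disagreed:** a last push with an 80 N grip read +0.1 N m instead of a clear stop. I relied on the earlier torque and the height reading instead.

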